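Load and lock the end-trimming jig

ROBOT

A 7-joint arm with a two-finger parallel gripper is mounted at the origin on the work surface. World frame = base frame: x ahead of the robot, y to its left, z up, the work surface at z = 0. Lengths are in m, angles in rad, forces in N, time in s.
With the tool pointing down it reaches from about 0.425 to 0.875 m from the base axis. Payload 4.7 kg.
Tool frame: the origin (TCP) lies midway between the tips of the shut fingers; the grasp point (between the pads) lies 19 mm behind it; z points along the fingers, x is the direction in which the jaws open and shut, and the axes are right-handed (so a half turn about z gives the same grasp; the last joint's range is limited). The gripper opens to 85 mm and grips with 20 to 120 N. Pads are 22 mm wide; open, the fingers measure 114 mm over their backs; the gripper's body (76 mm by 85 mm) begins 54 mm behind the grasp point. The pads swing forward as they close: fully open they stand 13 mm farther back than shut.
Start: joints at [1.281, 0.321, -0.07, 1.45, 0.023, 1.371, -0.057], TCP at [0.194, -0.62, 0.231] pointing down, gripper open.
Joint ranges: [-2.86, 2.86], [-0.3, 2.09], [-1.38, 1.24], [0.06, 2.45], [-1.56, 4.7], [0.09, 2.05], [-2.69, 2.69]. Speed limits (rad/s): [2.57, 2.57, 3.14, 3.14, 3.14, 3.14, 3.14].

INTERFACE

Orientations are given as a unit quaternion [x, y, z, w].
In Python, from plant import r gives the robot as it stands.
- The arm moves only by the shell command python3 -m jog 'ROWS' [FORCE]. ROWS is JSON, one flat list of numbers, 7 for each row, row after row: the shift along the tool's x, y, z in m, then the turn, a rotation vector about the tool's x, y, z in rad, then the opening, from -1 (shut) to 1 (fully open). In form: [x, y, z, ax, ay, az, jaw, x, y, z, ax, ay, az, jaw, ...]. A call has 1 to 12 rows; each row shifts and turns the commanded pose from where the row before left it, along the tool's axes as they then stand; what a row does not reach is not made up. A row lasts 1/8 s, in which the tool goes at most 62.5 mm and 10.7 degrees, less where a joint would pass 70% of its speed; a pose out of reach is approached as far as the arm can. A call with a gripper value outside its range is refused whole. The fingers move at their own pace and stop on an object; FORCE is the grip in N (left out, the last holds). Time passes only in rows, so rows that do not move let the fingers close. It gives the time, the measured TCP pose, the force and the opening at its end, in the units of the state.
- r.get_state(): the state, without advancing time (a new reading comes with each control period).
- r.read_camera(name): name is "side" or "top"; returns a dict with "frame" (420x560x3 uint8, blue, green, red), "fx", "fy", "cx", "cy" (pixels), "k1" (the pictures are not rectified: a ray, as slopes to the right and down, at radius r is drawn at 1 + k1 r^2 times it, then the intrinsics apply), "position" and "attitude" of the camera in the world. Camera axes: x right, y down, z forward; pixel columns grow to the right and rows downward; lengths in m; the calibration is good to about 2 mm. A picture is of the moment at which its call begins. There is no depth.
- r.job_done(): hands the job in, once; it reports no verdict.
Trained networks look in the newest picture that a camera, given by its name, has taken for a name from the list of things; names that differ only in an ending like _2 or _b are one class to them, and where a whole thing is asked for, a point or a joint stands for the part that bears it (a point fixed in the world has none). Each returns a list of dicts, best first, with "p" (0 to 1); they miss things now and then, are a little off and sometimes report something else, mostly with a low value. They report only what shows in the picture. A call takes as long as a camera call.
- r.search_frame(camera, target): "extent" ([centre column, centre row, width, height] in pixels, round what is visible of it).
The state is a dict: "time": time; "joint_positions": joint angles; "joint_velocities": joint speeds; "tau": joint torques, N m; "ee_pos": TCP position; "ee_rot": TCP orientation; "ft_force": force on the tool from outside, world axes, zero at the start; "ft_torque": the same for the moment, N m; "finger_gap": finger opening in m.
Only numpy, scipy, OpenCV 4.12 (cv2) and the standard library are available. Lean on these libraries where they do the work, as an engineer would, in place of code of your own. Each camera call takes 0.05 s, during which the arm holds its last target. There are 200 camera calls.

TASK

Set up the end-trimming jig for the next batch: clear the short offcuts out of its grooves into the scrap bin and lay every rail blank from the stock board flat in a groove of its own, with its end up against the back fence. Then swing the hold-down bar across the blanks until it meets its stop, and after that turn the wing screw clockwise until its clutch first slips, and stop there. Leave the other tools on the bench where they lie.

Things in the scene. Friction and masses are not known exactly. Their poses are not given: they have to be found in the camera images.
- jig: End-trimming jig, fixed. Plywood base 405 (x) by 160 mm (y), 20 mm thick, with three grooves along y, 36 mm wide, 8 mm deep, 70 mm apart, open at its -y edge. A fence, top 50 mm above the bench, closes their +y ends. Origin on the bench below the middle groove, 80 mm from the fence's face, 55 mm from the -y edge. Bar pivot at x = +166 mm, y = 0, clamp screw at x = -174 mm, y = 0 in this frame.
- groove1 (a point): Groove 1 of the jig (at x = -70 mm in the jig's frame), nearest the clamp screw: point on its floor, 12 mm above the bench, midway across, 80 mm from the fence. A seated blank's middle stands 14 mm above this point. x across the groove, y along it to the fence.
- groove2 (a point): Groove 2 of the jig (at x = 0 mm in the jig's frame), the middle one: point on its floor, 12 mm above the bench, midway across, 80 mm from the fence. A seated blank's middle stands 14 mm above this point. x across the groove, y along it to the fence.
- groove3 (a point): Groove 3 of the jig (at x = 70 mm in the jig's frame), nearest the pivot: point on its floor, 12 mm above the bench, midway across, 80 mm from the fence. A seated blank's middle stands 14 mm above this point. x across the groove, y along it to the fence.
- bar (a joint): Wooden hold-down bar, level, 26 mm wide, 20 mm thick, underside 44 mm above the bench (4 mm over seated blanks). Swings on the upright pivot pin with 0.45 N m of friction, stays where left. Angle in rad: 0 = closed, along the jig's x axis, its edge against its stop (the upright of the screw bracket); grows to 1.3 as the free end swings open to the jig's -y. Closed by pushing its outer side near the free end.
- bar_end (a point): Point inside the bar, mid-width and mid-thickness, 250 mm from the pivot; the free end is 125 mm further on. Closed, the bar lies under the arm of the steel screw bracket, which begins 72 mm beyond this point, is 36 mm wide along the bar, reaches 22 mm to the open side of the bar's centre line, top 79 mm above the bench. x axis towards the pivot; the bar opens towards this point's -y.
- spindle (a joint): The clamp screw under the wing, in the bracket at the free end of the closed bar. Angle in rad, grows clockwise seen from above as it is screwed down: 0 = backed off, 2.4 = tight on the bar, where it stops turning. Drag about 0.05 N m.
- wing (a joint): Slip of the drag clutch between wing and spindle, in rad: 0 at the start. Wing and spindle turn together until the spindle is tight; then the clutch lets the wing slip round clockwise at about 0.25 N m, and this angle grows.
- wing_grip (a point): Black wing of the clamp screw: an upright blade 52 mm long, 10 mm thick, 20 mm high, over a 22 mm hub and a 30 mm steel collar. This point is on the screw's axis in mid-blade, 10 mm below its top, 103 mm above the bench; x along the blade, y through its thickness. It turns with the wing.
- stock: Plywood stock board, fixed, 310 by 210 mm and 12 mm thick, on which the rail blanks lie at the start; origin on the bench under its middle.
- blank1_mid (a point): Middle of a rail blank, a square pine stick 160 x 28 x 28 mm of some 80 g; its x axis runs along the stick. None while absent (two or three are there).
- blank2_mid (a point): Middle of a rail blank, a square pine stick 160 x 28 x 28 mm of some 80 g; its x axis runs along the stick. None while absent (two or three are there).
- blank3_mid (a point): Middle of a rail blank, a square pine stick 160 x 28 x 28 mm of some 80 g; its x axis runs along the stick. None while absent (two or three are there).
- offcut1_mid (a point): Middle of a short pine offcut, 70 x 28 x 28 mm, some 40 g, left in a groove of the jig at the start; its x axis runs along it. None while absent (two or three are there).
- offcut2_mid (a point): Middle of a short pine offcut, 70 x 28 x 28 mm, some 40 g, left in a groove of the jig at the start; its x axis runs along it. None while absent (two or three are there).
- offcut3_mid (a point): Middle of a short pine offcut, 70 x 28 x 28 mm, some 40 g, left in a groove of the jig at the start; its x axis runs along it. None while absent (two or three are there).
- bin_floor (a point): Scrap bin: grey open box, fixed, outside 160 mm along this point's x by 130 mm along its y and 85 mm high, walls 5 mm. The point is the middle of its inner floor, 5 mm above the bench.
- square: Try square lying flat, steel blade 150 mm, wooden stock 18 mm high; a bystander. Origin on its underside, on the bench.
- pencil: Flat red carpenter's pencil, 175 x 14 x 7 mm; a bystander. Origin on its underside, on the bench.
- tape: Yellow tape measure standing, 72 x 36 x 70 mm; a bystander. Origin on its underside, on the bench.
- chisel: Chisel, 265 mm long, wooden handle; a bystander. Origin on its underside, on the bench.
- mallet: Wooden mallet, head 130 x 70 x 85 mm, handle 240 mm; a bystander. Origin on its underside, on the bench.
- drill: Cordless drill on its side, about 240 x 200 x 68 mm; a bystander. Origin on its underside, on the bench.

How it is judged:
By the outcome, as a careful person would: the job done as asked, in the order asked, and still so for the second after the job is handed in, with the robot touching nothing.
Of blank1, blank2, blank3 only 2 to 3 are there at a start; the rules pass over those that are not, and their reading is None.
Of offcut1, offcut2, offcut3 only 2 to 3 are there at a start; the rules pass over those that are not, and their reading is None.
At some moment in a run one of blank1, blank2, blank3, offcut1, offcut2, offcut3 may be knocked a few centimetres aside while the robot is not near it.
Once in a run the grip may slacken for a moment while it holds something.
It also fails if it takes over 210 s, if anything falls off the work surface, if the arm or the gripper's body presses on something with over 40 N, if the wrist force passes 120 N, or if a joint passes its speed limit or range.

## Working session

There is one attempt and no reset: what is moved stays moved. The work goes in short steps, Python scripts to look and compute and a shell command to move; the robot and the scene stay as the last step left them, time stands still between calls to the robot, and variables do not carry over. Pictures are saved under pics/ and viewed, about 12 in all and at most 16, crops included, and the job is handed in when it is done.

```bash
ls; mkdir -p pics
python3 - <<'E'
from plant import r
import cv2
s=r.get_state();print({k:s[k] for k in('time','ee_pos','ee_rot','finger_gap')})
for n in('top','side'):
    c=r.read_camera(n);cv2.imwrite(f'pics/{n}0.png',c['frame']);print({k:v for k,v in c.items() if k!='frame'})
    for t in['jig','bar','wing_grip','stock','blank1_mid','offcut1_mid','bin_floor']:
        print(n,t,[([round(x) for x in d['extent']],round(d['p'],2)) for d in r.search_frame(n,t)])
E
```

```text
pics
{'time': 0.0, 'ee_pos': array([ 0.19423097, -0.61972587,  0.23021219]), 'ee_rot': array([ 8.05978752e-01, -5.91943682e-01, -8.03226999e-04, -5.33221168e-04]), 'finger_gap': 0.08510497915416484}
{'fx': 512.0278145552498, 'fy': 512.0278145552498, 'cx': 280.0611989022842, 'cy': 206.22359000445863, 'k1': -0.16638586930697563, 'position': array([0.31633398, 0.03014619, 1.30327594]), 'attitude': array([ 0.70424531, -0.70304223,  0.06647941, -0.07314817])}
top jig [([299, 194, 162, 157], 0.64)]
top bar [([314, 168, 126, 101], 0.67), ([259, 190, 26, 17], 0.26)]
top wing_grip [([257, 251, 13, 21], 0.51)]
top stock [([432, 230, 84, 124], 0.76)]
top blank1_mid []
top offcut1_mid [([249, 215, 24, 12], 0.94)]
top bin_floor [([133, 226, 63, 76], 0.6)]
{'fx': 469.18184969598997, 'fy': 469.18184969598997, 'cx': 277.3600933641888, 'cy': 203.15515130531125, 'k1': -0.12790189634983912, 'position': array([ 0.25247767, -0.55905381,  0.90866781]), 'attitude': array([ 0.91417557, -0.2345156 ,  0.07980502, -0.3208062 ])}
side jig [([274, 215, 171, 150], 0.56)]
side bar [([301, 173, 24, 25], 0.58)]
side wing_grip [([216, 196, 20, 13], 0.6)]
side stock []
side blank1_mid [([298, 388, 43, 62], 0.61)]
side offcut1_mid [([251, 191, 20, 23], 0.71)]
side bin_floor [([192, 124, 78, 68], 0.93), ([154, 188, 36, 38], 0.73), ([274, 213, 170, 153], 0.55)]
```

View pics/top0.png

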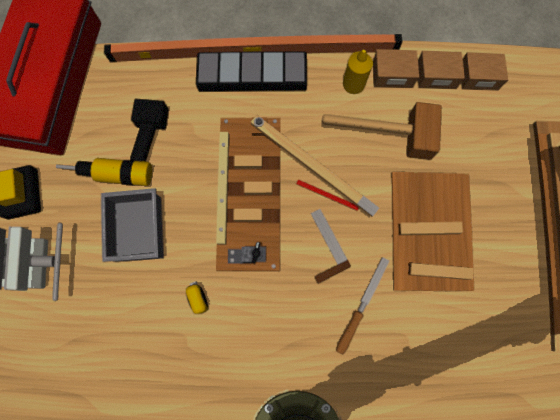

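View pics/side0.png

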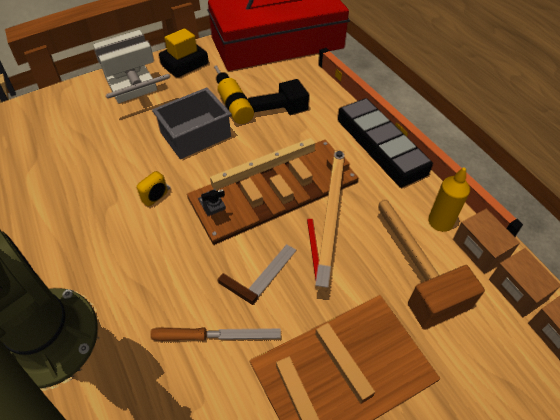

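Two blanks lie on the stock board (431,228 and 440,271). Three offcuts are in the grooves (248,160 / 258,187 / 248,214). The bar is open, from (258,121) to (372,212), the wing is at (257,250) and the bin at (132,225).

```bash
cat > h.py <<'E'
from plant import r
import numpy as np, cv2
from scipy.spatial.transform import Rotation as R
def cam(n):
    c=r.read_camera(n); return c
def undist(c,uv):
    p=(np.atleast_2d(uv).astype(float)-[c['cx'],c['cy']])/[c['fx'],c['fy']]
    q=p.copy()
    for _ in range(20): q=p/(1+c['k1']*(q**2).sum(1,keepdims=True))
    return q
def ray(c,uv):
    q=undist(c,uv); return R.from_quat(c['attitude']).apply(np.c_[q,np.ones(len(q))])
def w(c,uv,z):
    d=ray(c,uv); p=c['position']; return p+d*((z-p[2])/d[:,2])[:,None]
def px(c,P):
    X=R.from_quat(c['attitude']).inv().apply(np.atleast_2d(P)-c['position']); q=X[:,:2]/X[:,2:]
    return q*(1+c['k1']*(q**2).sum(1,keepdims=True))*[c['fx'],c['fy']]+[c['cx'],c['cy']]
def pine(c,z=.04,thr=None,amin=150):
    """light pine blobs: middle (world), yaw, size at height z"""
    hsv=cv2.cvtColor(c['frame'],cv2.COLOR_BGR2HSV)
    return hsv
def to(target,yaw=None):
    """tool-frame shift to world TCP target, and turn about tool z to make tool x point at yaw (mod pi)"""
    s=r.get_state(); Q=R.from_quat(s['ee_rot']); d=Q.inv().apply(np.array(target)-s['ee_pos'])
    x=Q.apply([1,0,0]); cur=np.arctan2(x[1],x[0]); t=None
    if yaw is not None: t=-((yaw-cur+np.pi/2)%np.pi-np.pi/2)
    print('t',round(s['time'],2),'ee',s['ee_pos'].round(4),'yaw',round(cur,3),'j7',round(s['joint_positions'][6],2),'gap',round(s['finger_gap'],4),'F',np.round(s['ft_force'],1),'| shift',d.round(4),'turn z',t)
E
python3 - <<'E'
from h import *
c=cam('top'); cv2.imwrite('pics/t1.png',c['frame'])
f=c['frame']
A=cv2.resize(f[105:290,205:290],None,fx=3.2,fy=3.2,interpolation=cv2.INTER_CUBIC)
B=cv2.resize(f[160:300,380:480],None,fx=4.2,fy=4.2,interpolation=cv2.INTER_CUBIC)
o=np.zeros((600,740,3),np.uint8); o[:A.shape[0],:A.shape[1]]=A; o[:B.shape[0],300:300+B.shape[1]]=B
cv2.imwrite('pics/t1c.png',o)
for n,u in dict(j_tl=(220,118),j_tr=(280,118),j_br=(280,271),j_bl=(217,271)).items(): print(n,w(c,u,.02).round(3))
print('bl',w(c,[(431,228),(440,271)],.04).round(3))
print('off',w(c,[(248,160),(258,187),(248,214)],.04).round(3))
print('bin',w(c,[(132,225)],.085).round(3),'piv',w(c,[(258,121)],.064).round(3),'wing',w(c,[(257,250)],.11).round(3))
h=cv2.cvtColor(f,cv2.COLOR_BGR2HSV)
for u in [(248,160),(258,187),(431,228),(440,271),(250,173),(400,190),(210,190)]: print(u,h[u[1],u[0]])
E
```

```text
j_tl [[0.814 0.204 0.02 ]]
j_tr [[0.813 0.043 0.02 ]]
j_br [[0.408 0.042 0.02 ]]
j_bl [[0.408 0.2   0.02 ]]
bl [[ 0.514 -0.339  0.04 ]
 [ 0.405 -0.357  0.04 ]]
off [[0.691 0.125 0.04 ]
 [0.619 0.099 0.04 ]
 [0.55  0.123 0.04 ]]
bin [[0.513 0.405 0.085]] piv [[0.788 0.099 0.064]] wing [[0.451 0.095 0.11 ]]
(248, 160) [ 16 138 186]
(258, 187) [ 17 134 187]
(431, 228) [ 17 139 184]
(440, 271) [ 17 132 188]
(250, 173) [ 14 174 141]
(400, 190) [ 14 173 143]
(210, 190) [ 19 127 189]
```

View pics/t1c.png

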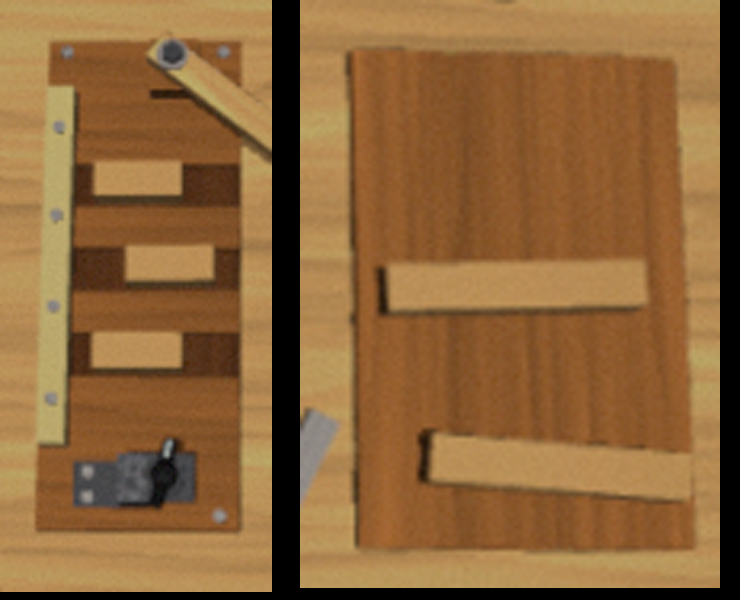

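```bash
cat >> h.py <<'E'
def blobs(c,roi,z=.04,amin=150):
    x0,y0,x1,y1=roi; h=cv2.cvtColor(c['frame'],cv2.COLOR_BGR2HSV)[y0:y1,x0:x1]
    m=((h[...,2]>164)&(h[...,1]<157)).astype(np.uint8); out=[]
    for k in cv2.findContours(m,cv2.RETR_EXTERNAL,cv2.CHAIN_APPROX_NONE)[0]:
        if cv2.contourArea(k)<amin: continue
        b=cv2.boxPoints(cv2.minAreaRect(k.reshape(-1,2).astype(np.float32)+[x0,y0]))
        P=w(c,b,z)[:,:2]; e1,e2=P[1]-P[0],P[2]-P[1]; 
        if np.hypot(*e1)<np.hypot(*e2): e1,e2=e2,e1
        a=np.arctan2(e1[1],e1[0]); a=(a)%np.pi
        out.append((P.mean(0).round(4),'dir',round(a,3),'size',round(np.hypot(*e1)+.002,3),round(np.hypot(*e2)+.002,3)))
    return out
E
python3 - <<'E'
from h import *
c=cam('top')
print('grooves',w(c,[(254,162.7),(254,188.4),(254,215.6)],.02).round(4))
for o in blobs(c,(229,140,279,235)): print('off',o)
for o in blobs(c,(394,215,472,285),amin=300): print('bl',o)
print('wing ends',w(c,[(205+171/3.2,105+440/3.2),(205+159/3.2,105+503/3.2)],.113).round(4))
print('fence face',w(c,[(205+75/3.2,105+88/3.2),(205+66/3.2,105+443/3.2)],.05).round(4))
s=r.get_state();print(s['ft_torque'])
E
```

```text
grooves [[0.6891 0.1109 0.02  ]
 [0.6203 0.1099 0.02  ]
 [0.5491 0.109  0.02  ]]Traceback (most recent call last):
  File "<stdin>", line 4, in <module>
  File "h.py", line 33, in blobs
    b=cv2.boxPoints(cv2.minAreaRect(k.reshape(-1,2).astype(np.float32)+[x0,y0]))
                    ~~~~~~~~~~~~~~~^^^^^^^^^^^^^^^^^^^^^^^^^^^^^^^^^^^^^^^^^^^^
cv2.error: OpenCV(4.12.0) /io/opencv/modules/imgproc/src/convhull.cpp:143: error: (-215:Assertion failed) total >= 0 && (depth == CV_32F || depth == CV_32S) in function 'convexHull'
```

```bash
sed -i 's/k.reshape(-1,2).astype(np.float32)+\[x0,y0\]/(k.reshape(-1,2)+[x0,y0]).astype(np.float32)/' h.py
python3 - <<'E'
from h import *
c=cam('top')
for o in blobs(c,(229,140,279,235)): print('off',o)
for o in blobs(c,(394,215,472,285),amin=300): print('bl',o)
print('wing ends',w(c,[(205+171/3.2,105+440/3.2),(205+159/3.2,105+503/3.2)],.113).round(4))
print('fence face',w(c,[(205+75/3.2,105+88/3.2),(205+66/3.2,105+443/3.2)],.05).round(4))
to([.55,.123,.15],0)
E
```

```text
off (array([0.5495, 0.1255]), 'dir', np.float64(1.572), 'size', np.float64(0.068), np.float64(0.028))
off (array([0.6205, 0.0999]), 'dir', np.float64(1.57), 'size', np.float64(0.066), np.float64(0.025))
off (array([0.6906, 0.1265]), 'dir', np.float64(1.568), 'size', np.float64(0.067), np.float64(0.029))
bl (array([ 0.4061, -0.3613]), 'dir', np.float64(1.479), 'size', np.float64(0.157), np.float64(0.028))
bl (array([ 0.5162, -0.3412]), 'dir', np.float64(1.569), 'size', np.float64(0.161), np.float64(0.028))
wing ends [[0.4682 0.0921 0.113 ]
 [0.422  0.1004 0.113 ]]
fence face [[0.7619 0.1764 0.05  ]
 [0.4737 0.1766 0.05  ]]
t 0.95 ee [ 0.1944 -0.6203  0.2313] yaw -1.267 j7 -0.06 gap 0.0853 F [-1.   0.3  0.1] | shift [-0.6028 -0.5617  0.0813] turn z -1.2669469141394458
```

```bash
python3 -m jog '[0,0,0,0,0,-0.181,1, 0,0,0,0,0,-0.181,1, 0,0,0,0,0,-0.181,1, 0,0,0,0,0,-0.181,1, 0,0,0,0,0,-0.181,1, 0,0,0,0,0,-0.181,1, 0,0,0,0,0,-0.181,1, 0.04,-0.04,0,0,0,0,1, 0.04,-0.04,0,0,0,0,1,0.04,-0.04,0,0,0,0,1,0.04,-0.04,0,0,0,0,1,0.04,-0.04,0,0,0,0,1]' 60
python3 -c "
from h import *
to([.5495,.124,.1],0)"
```

```text
time: 2.45
ee_pos: [0.3955, -0.4189, 0.2316]
ee_rot: [1.0, -0.0, 0.0, 0.0]
ft_force: [0.2, -0.4, 0.1]
finger_gap: 0.0853
t 2.45 ee [ 0.3955 -0.4189  0.2316] yaw -0.0 j7 0.71 gap 0.0853 F [ 0.2 -0.4  0.1] | shift [ 0.1539 -0.543   0.1312] turn z -0.00016902859780065782
```

```bash
python3 -m jog '[0.015,-0.054,0,0,0,0,0.3, 0.016,-0.054,0,0,0,0,0.3, 0.0155,-0.0545,0,0,0,0,0.3, 0.0155,-0.0545,0,0,0,0,0.3, 0.0155,-0.0545,0,0,0,0,0.3, 0.0155,-0.0545,0,0,0,0,0.3, 0.0155,-0.0545,0,0,0,0,0.3,0.0155,-0.0545,0,0,0,0,0.3, 0.0155,-0.0545,0.03,0,0,0,0.3,0.0144,-0.0535,0.04,0,0,0,0.3,0,0,0.05,0,0,0,0.3,0,0,0.04,0,0,0,0.3]'
python3 - <<'E'
from h import *
to([.5495,.124,.022],0)
c=cam('side'); f=c['frame']; u=px(c,[.5495,.124,.04])[0]; print(u)
x,y=int(u[0]),int(u[1]); cv2.imwrite('pics/s2.png',cv2.resize(f[max(0,y-80):y+60,x-90:x+90],None,fx=4,fy=4,interpolation=cv2.INTER_CUBIC))
E
```

```text
time: 3.95
ee_pos: [0.5462, 0.1176, 0.0737]
ee_rot: [1.0, 0.001, -0.0, -0.0]
ft_force: [-0.0, -0.1, 0.5]
finger_gap: 0.0555
t 3.95 ee [0.5462 0.1176 0.0737] yaw 0.002 j7 -0.5 gap 0.0555 F [-0.  -0.1  0.5] | shift [ 0.0033 -0.0064  0.0517] turn z 0.0018225191549732234
[251.35457028 187.77829154]
```

View pics/s2.png

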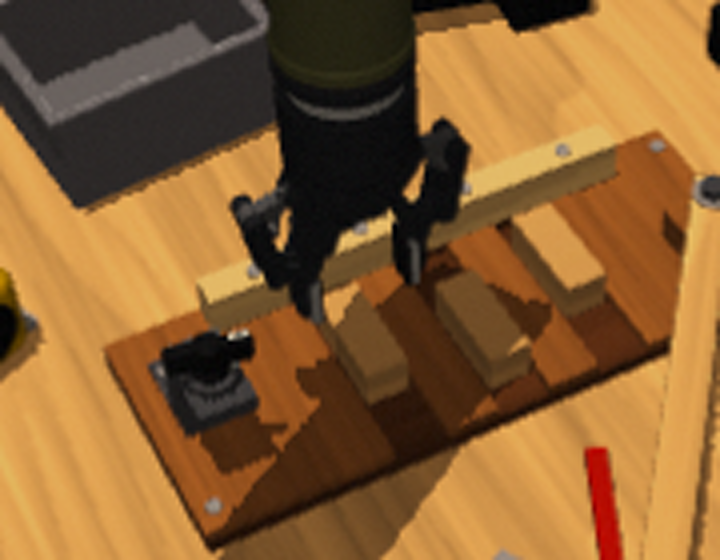

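The gripper straddles offcut 1 correctly, above the groove, clear of the bracket.

```bash
python3 -m jog '[0.003,-0.003,0.025,0,0,0,0.3, 0,0,0.024,0,0,0,0.3, 0,0,0,0,0,0,0.3, 0,0,0,0,0,0,-1,0,0,0,0,0,0,-1,0,0,0,0,0,0,-1,0,0,0,0,0,0,-1,0,0,0,0,0,0,-1]' 60; python3 -c "
from h import *
to([.55,.124,.022],0)"
```

```text
time: 5.0
ee_pos: [0.5511, 0.12, 0.0283]
ee_rot: [1.0, -0.0, 0.002, 0.0]
ft_force: [0.0, -0.3, 7.2]
finger_gap: 0.026
t 5.0 ee [0.5511 0.12   0.0283] yaw -0.0 j7 -0.55 gap 0.026 F [ 0.  -0.3  7.2] | shift [-0.0011 -0.004   0.0063] turn z -0.0001589003946678158
```

```bash
python3 -m jog '[0,0,-0.03,0,0,0,-1, 0,0,-0.05,0,0,0,-1, 0,0,-0.05,0,0,0,-1, -0.01,-0.045,0,0,0,0,-1,-0.01,-0.05,0,0,0,0,-1,-0.01,-0.05,0,0,0,0,-1,-0.01,-0.05,0,0,0,0,-1,0,-0.05,0,0,0,0,-1,0,-0.035,0,0,0,0,-1,0,0,0.03,0,0,0,-1,0,0,0.03,0,0,0,-1,0,0,0,0,0,0,-1]'; python3 -c "
from h import *
to([.513,.405,.08],0)"
```

```text
time: 6.5
ee_pos: [0.5085, 0.3983, 0.0943]
ee_rot: [1.0, 0.0, -0.002, 0.002]
ft_force: [-0.4, 0.2, -1.4]
finger_gap: 0.0261
t 6.5 ee [0.5085 0.3983 0.0943] yaw 0.0 j7 -1.01 gap 0.0261 F [-0.4  0.2 -1.4] | shift [ 0.0046 -0.0067  0.0142] turn z 0.00014514586750213887
```

```bash
python3 -m jog '[0.002,-0.005,0.02,0,0,0,-1, 0,0,0,0,0,0,0.3,0,0,0,0,0,0,0.3,0,0,0,0,0,0,0.3,0,0,-0.04,0,0,0,0.3,0,0,-0.05,0,0,0,0.3]'; python3 -c "
from h import *
to([.6205,.0999,.09],0)"
python3 -m jog '[0.018,0.05,0,0,0,0,0.3, 0.018,0.05,0,0,0,0,0.3, 0.018,0.05,0,0,0,0,0.3, 0.018,0.05,0,0,0,0,0.3, 0.018,0.05,0,0,0,0,0.3, 0.018,0.05,0,0,0,0,0.3,0,0,0,0,0,0,0.3]'; python3 -c "
from h import *
to([.6205,.0999,.03],0)
c=cam('top')
for o in blobs(c,(229,140,279,235)): print('off',o)
cv2.imwrite('pics/t3.png',cv2.resize(c['frame'][100:290,90:320],None,fx=3,fy=3))"
```

```text
time: 7.25
ee_pos: [0.5113, 0.4041, 0.1669]
ee_rot: [1.0, -0.0, -0.001, 0.001]
ft_force: [0.9, 0.5, 0.4]
finger_gap: 0.0555
t 7.25 ee [0.5113 0.4041 0.1669] yaw -0.0 j7 -0.98 gap 0.0555 F [0.9 0.5 0.4] | shift [0.1093 0.3041 0.0771] turn z -8.807190701554113e-05
time: 8.12
ee_pos: [0.6219, 0.0975, 0.1664]
ee_rot: [1.0, -0.005, 0.0, 0.002]
ft_force: [-0.5, 0.1, -1.3]
finger_gap: 0.0552
t 8.12 ee [0.6219 0.0975 0.1664] yaw -0.01 j7 -0.45 gap 0.0552 F [-0.5  0.1 -1.3] | shift [-0.0015 -0.0028  0.1364] turn z -0.010068807970311733
```

View pics/t3.png

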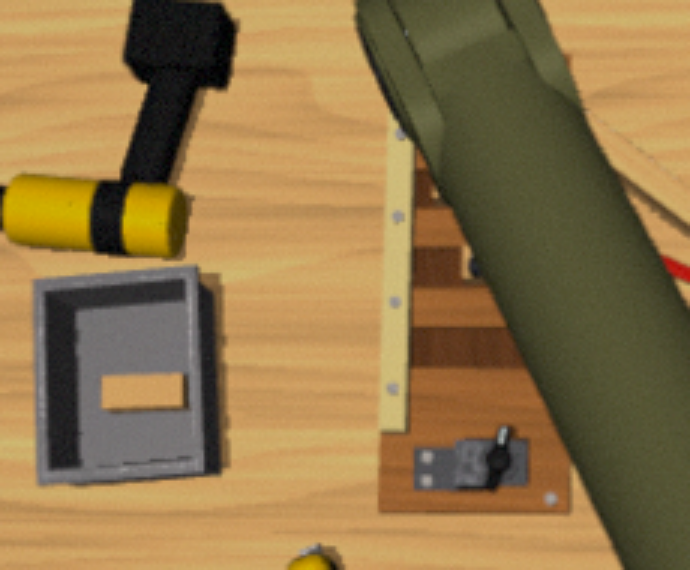

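Offcut 1 is in the bin (crop 142,392) and groove 1 is empty. Offcut 2 is unmoved under the gripper.

```bash
python3 -m jog '[-0.001,0,0.05,0,0,0,0.3, 0,0,0.05,0,0,0,0.3, 0,0,0.035,0,0,0,0.3,0,0,0,0,0,0,0.3, 0,0,0,0,0,0,-1,0,0,0,0,0,0,-1,0,0,0,0,0,0,-1,0,0,0,0,0,0,-1,0,0,0,0,0,0,-1]' 60; python3 -m jog '[0,0,-0.03,0,0,0,-1, 0,0,-0.05,0,0,0,-1, 0,0,-0.05,0,0,0,-1, -0.016,-0.05,0,0,0,0,-1,-0.016,-0.05,0,0,0,0,-1,-0.016,-0.05,0,0,0,0,-1,-0.016,-0.05,0,0,0,0,-1,-0.016,-0.05,0,0,0,0,-1,0,-0.05,0,0,0,0,-1,0,0,0.03,0,0,0,-1,0,0,0.04,0,0,0,-1,0,0,0,0,0,0,-1]'; python3 -c "
from h import *
to([.535,.405,.08],0)"
```

```text
time: 9.3
ee_pos: [0.6204, 0.1059, 0.0342]
ee_rot: [1.0, 0.0, 0.002, -0.0]
ft_force: [0.1, 0.8, 6.9]
finger_gap: 0.0257
time: 10.8
ee_pos: [0.5373, 0.403, 0.0888]
ee_rot: [1.0, 0.0, -0.002, 0.002]
ft_force: [0.0, -0.3, 0.8]
finger_gap: 0.0258
t 10.8 ee [0.5373 0.403  0.0888] yaw 0.0 j7 -1.0 gap 0.0258 F [ 0.  -0.3  0.8] | shift [-0.0022 -0.0021  0.0088] turn z 0.0001401834666661106
```

```bash
python3 -m jog '[0,0,0.01,0,0,0,-1, 0,0,0,0,0,0,0.3,0,0,0,0,0,0,0.3,0,0,0,0,0,0,0.3,0,0,-0.04,0,0,0,0.3,0,0,-0.05,0,0,0,0.3]'; 
python3 -m jog '[0.03,0.055,0,0,0,0,0.3, 0.03,0.055,0,0,0,0,0.3, 0.03,0.055,0,0,0,0,0.3, 0.03,0.055,0,0,0,0,0.3, 0.03,0.055,0,0,0,0,0.3,0,0,0.03,0,0,0,0.3,0,0,0.02,0,0,0,0.3,0,0,0,0,0,0,0.3]'; python3 -c "
from h import *
to([.6905,.1265,.03],0)
c=cam('side')
cv2.imwrite('pics/s4.png',cv2.resize(c['frame'][100:250,130:370],None,fx=3,fy=3))"
```

```text
time: 11.55
ee_pos: [0.5382, 0.4042, 0.1716]
ee_rot: [1.0, 0.0, -0.001, 0.001]
ft_force: [0.2, 0.6, 0.6]
finger_gap: 0.0557
time: 12.55
ee_pos: [0.6865, 0.1317, 0.1196]
ee_rot: [1.0, 0.001, -0.002, 0.0]
ft_force: [0.0, -0.5, 0.7]
finger_gap: 0.0558
t 12.55 ee [0.6865 0.1317 0.1196] yaw 0.002 j7 -0.51 gap 0.0558 F [ 0.  -0.5  0.7] | shift [0.0043 0.0052 0.0896] turn z 0.002471336097080057
```

View pics/s4.png

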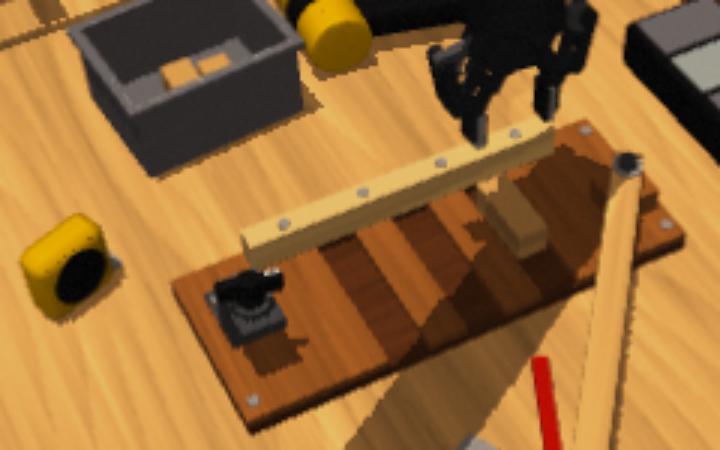

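Two offcuts are in the bin and the third is in groove 3 under the gripper.

```bash
python3 -m jog '[0.004,0.005,0.05,0,0,0,0.3, 0,0,0.041,0,0,0,0.3,0,0,0,0,0,0,0.3, 0,0,0,0,0,0,-1,0,0,0,0,0,0,-1,0,0,0,0,0,0,-1,0,0,0,0,0,0,-1,0,0,0,0,0,0,-1]' 60; python3 -m jog '[0,0,-0.03,0,0,0,-1, 0,0,-0.05,0,0,0,-1, 0,0,-0.05,0,0,0,-1, -0.031,-0.056,0,0,0,0,-1,-0.031,-0.056,0,0,0,0,-1,-0.031,-0.056,0,0,0,0,-1,-0.031,-0.056,0,0,0,0,-1,-0.031,-0.056,0,0,0,0,-1,0,0,0.03,0,0,0,-1,0,0,0.03,0,0,0,-1,0,0,0,0,0,0,-1]'; python3 -c "
from h import *
to([.535,.405,.08],0)"
```

```text
time: 13.6
ee_pos: [0.6917, 0.1271, 0.0341]
ee_rot: [1.0, 0.0, -0.0, -0.0]
ft_force: [-6.4, 0.4, 5.9]
finger_gap: 0.0255
time: 14.98
ee_pos: [0.5403, 0.3984, 0.1002]
ee_rot: [1.0, 0.0, -0.001, 0.001]
ft_force: [0.1, -0.4, 0.1]
finger_gap: 0.0258
t 14.97 ee [0.5403 0.3984 0.1002] yaw 0.001 j7 -0.98 gap 0.0258 F [ 0.1 -0.4  0.1] | shift [-0.0053 -0.0066  0.0202] turn z 0.0006539415644803981
```

```bash
python3 -m jog '[-0.008,-0.005,0.02,0,0,0,-1, 0,0,0,0,0,0,-1,0,0,0,0,0,0,0.4,0,0,0,0,0,0,0.4,0,0,0,0,0,0,0.4,0,0,-0.04,0,0,0,0.4,0,0,-0.05,0,0,0,0.4]'; 
python3 -m jog '[0,0.058,0,0,0,0,0.3, 0,0.058,0,0,0,0,0.3,0,0.058,0,0,0,0,0.3,0,0.058,0,0,0,0,0.3,0,0.058,0,0,0,0,0.3,0,0.058,0,0,0,0,0.3,0,0.058,0,0,0,0,0.3,0,0.058,0,0,0,0,0.3,0,0.058,0,0,0,0,0.3,0,0.058,0,0,0,0,0.3]'; python3 -c "
from h import *
to([.516,-.3412,.12],0)
c=cam('top')
for o in blobs(c,(229,140,279,235)): print('off',o)
for o in blobs(c,(394,215,472,285),amin=300): print('bl',o)
cv2.imwrite('pics/t5.png',c['frame'])"
```

```text
time: 15.85
ee_pos: [0.5326, 0.4031, 0.1704]
ee_rot: [1.0, -0.0, -0.001, 0.001]
ft_force: [1.1, 0.6, 0.5]
finger_gap: 0.0601
time: 17.1
ee_pos: [0.533, -0.1781, 0.1711]
ee_rot: [1.0, -0.0, 0.001, 0.001]
ft_force: [0.3, 0.4, -0.5]
finger_gap: 0.0555
t 17.1 ee [ 0.533  -0.1781  0.1711] yaw -0.0 j7 0.14 gap 0.0555 F [ 0.3  0.4 -0.5] | shift [-0.017   0.163   0.0513] turn z -3.0907839318361496e-05
```

View pics/t5.png

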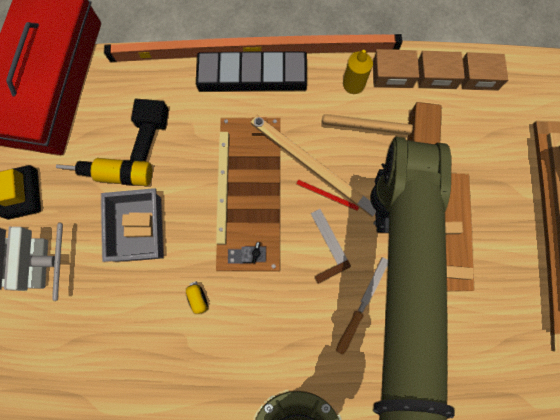

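Grooves are clear and the offcuts lie in the bin (137,223). Both blanks still seem to be in place under the arm.

```bash
python3 -m jog '[-0.006,0.055,0,0,0,0,0.3, -0.006,0.055,0,0,0,0,0.3,-0.005,0.053,0,0,0,0,0.3,0,0,0.03,0,0,0,0.3,0,0,0.04,0,0,0,0.3,0,0,0,0,0,0,0.3,0,0,0,0,0,0,0.3]'; python3 -c "
from h import *
to([.516,-.3412,.033],0)
c=cam('side')
cv2.imwrite('pics/s6.png',cv2.resize(c['frame'][230:420,200:460],None,fx=3,fy=3))"
```

```text
time: 18.02
ee_pos: [0.517, -0.3391, 0.102]
ee_rot: [1.0, 0.0, 0.001, 0.0]
ft_force: [1.0, 0.1, 0.3]
finger_gap: 0.0557
t 18.02 ee [ 0.517  -0.3391  0.102 ] yaw 0.001 j7 0.34 gap 0.0557 F [1.  0.1 0.3] | shift [-0.0011  0.002   0.069 ] turn z 0.0005105651531451816
```

View pics/s6.png

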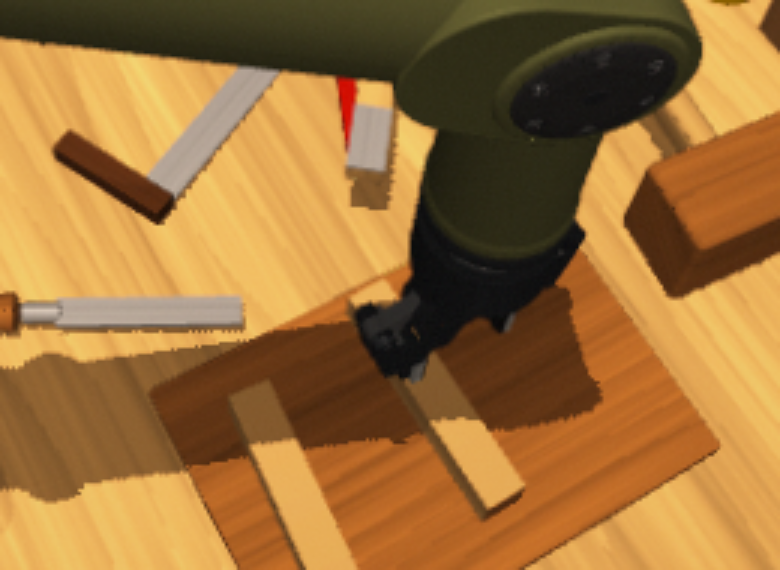

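The gripper is centred over the upper blank.

```bash
python3 -m jog '[-0.001,0.002,0.04,0,0,0,0.3, 0,0,0.032,0,0,0,0.3,0,0,0,0,0,0,0.3, 0,0,0,0,0,0,-1,0,0,0,0,0,0,-1,0,0,0,0,0,0,-1,0,0,0,0,0,0,-1,0,0,0,0,0,0,-1,0,0,-0.03,0,0,0,-1,0,0,-0.05,0,0,0,-1,0,0,-0.02,0,0,0,-1,0,0,0,0,0,0,-1]' 70; python3 -c "
from h import *
to([.62,.08,.13],0)"
```

```text
time: 19.58
ee_pos: [0.516, -0.3418, 0.1304]
ee_rot: [1.0, -0.0, 0.001, 0.001]
ft_force: [-0.3, 0.3, -1.4]
finger_gap: 0.0257
t 19.57 ee [ 0.516  -0.3418  0.1304] yaw -0.0 j7 0.36 gap 0.0257 F [-0.3  0.3 -1.4] | shift [ 1.039e-01 -4.218e-01 -4.000e-04] turn z -0.00011594614002730097
```

```bash
python3 -m jog '[0.013,-0.053,0,0,0,0,-1,0.013,-0.053,0,0,0,0,-1,0.013,-0.053,0,0,0,0,-1,0.013,-0.053,0,0,0,0,-1,0.013,-0.053,0,0,0,0,-1,0.013,-0.053,0,0,0,0,-1,0.013,-0.053,0,0,0,0,-1,0.013,-0.053,0,0,0,0,-1,0,0,0,0,0,0,-1,0,0,0.03,0,0,0,-1,0,0,0.02,0,0,0,-1,0,0,0,0,0,0,-1]'; python3 -c "
from h import *
to([.6203,.085,.034],0)
c=cam('side')
cv2.imwrite('pics/s7.png',cv2.resize(c['frame'][100:270,130:390],None,fx=3,fy=3))"
```

```text
time: 21.08
ee_pos: [0.6169, 0.0814, 0.0755]
ee_rot: [1.0, -0.0, -0.003, 0.0]
ft_force: [-0.3, -0.5, 0.1]
finger_gap: 0.0258
t 21.07 ee [0.6169 0.0814 0.0755] yaw -0.001 j7 -0.44 gap 0.0258 F [-0.3 -0.5  0.1] | shift [ 0.0036 -0.0036  0.0415] turn z -0.0009649758718726087
```

View pics/s7.png

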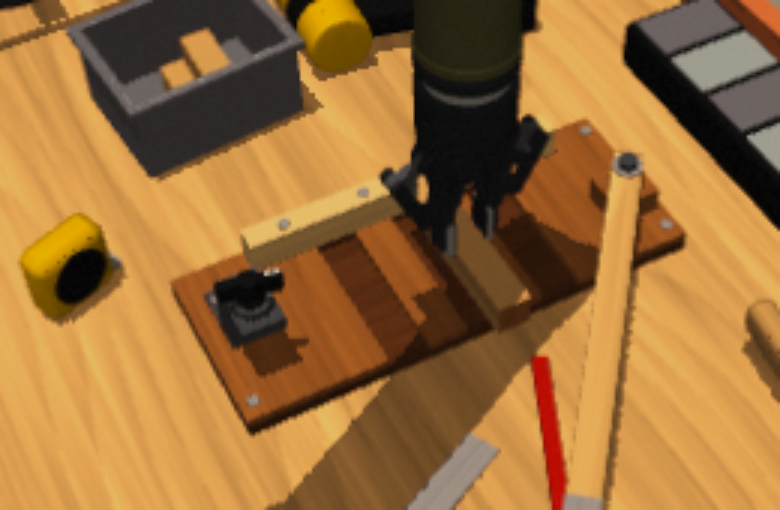

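The blank is held above groove 2, parallel to it.

```bash
python3 -m jog '[0.0035,0,0.015,0,0,0,-1,0,0,0.015,0,0,0,-1,0,0,0.01,0,0,0,-1,0,0,0,0,0,0,-1]'; python3 -c "
from h import *
to([.6203,.097,.034],0)"
```

```text
time: 21.62
ee_pos: [0.6226, 0.0828, 0.0394]
ee_rot: [1.0, 0.0, -0.0, 0.001]
ft_force: [-3.0, -1.2, 8.6]
finger_gap: 0.0257
t 21.62 ee [0.6226 0.0828 0.0394] yaw 0.0 j7 -0.47 gap 0.0257 F [-3.  -1.2  8.6] | shift [-0.0023 -0.0142  0.0053] turn z 0.00019312743477128969
```

```bash
python3 -m jog '[-0.003,0,0,0,0,0,-1,0,0,0.002,0,0,0,-1,0,0,0,0,0,0,-1]'; python3 -m jog '[0,-0.006,0,0,0,0,-1,0,-0.006,0,0,0,0,-1,0,0,0,0,0,0,-1]'; python3 -c "
from h import *
to([.6203,.097,.034],0)"
```

```text
time: 22.0
ee_pos: [0.6187, 0.0827, 0.0355]
ee_rot: [1.0, 0.0, -0.001, 0.0]
ft_force: [-0.4, 0.0, -1.1]
finger_gap: 0.0259
time: 22.38
ee_pos: [0.6193, 0.0962, 0.0365]
ee_rot: [1.0, 0.001, -0.0, -0.0]
ft_force: [-0.2, -0.1, 0.4]
finger_gap: 0.0261
t 22.38 ee [0.6193 0.0962 0.0365] yaw 0.002 j7 -0.49 gap 0.0261 F [-0.2 -0.1  0.4] | shift [ 0.001  -0.0008  0.0025] turn z 0.0016709588865757574
```

```bash
python3 -m jog '[0,0,0.005,0,0,0,-1,0,0,0,0,0,0,-1]'; python3 -m jog '[0,-0.004,0,0,0,0,-1,0,0,0,0,0,0,-1]';python3 -m jog '[0,-0.004,0,0,0,0,-1,0,0,0,0,0,0,-1]'
```

```text
time: 22.62
ee_pos: [0.6198, 0.0948, 0.0315]
ee_rot: [1.0, -0.0, 0.0, -0.0]
ft_force: [0.0, -0.3, 0.1]
finger_gap: 0.0257
time: 22.88
ee_pos: [0.6197, 0.0976, 0.0314]
ee_rot: [1.0, -0.0, -0.0, 0.001]
ft_force: [-0.5, -3.1, 1.4]
finger_gap: 0.026
time: 23.12
ee_pos: [0.6197, 0.0976, 0.0314]
ee_rot: [1.0, -0.001, -0.001, 0.004]
ft_force: [-0.9, -9.2, 4.6]
finger_gap: 0.0256
```

```bash
python3 -m jog '[0,0.001,0.003,0,0,0,-1,0,0,0,0,0,0,-1]'; python3 -m jog '[0,0,0,0,0,0,0.3,0,0,0,0,0,0,0.3,0,0,0,0,0,0,0.3,0,0,-0.05,0,0,0,0.3,0,0,-0.06,0,0,0,0.3,-0.013,0.055,0,0,0,0,0.3,-0.02,0.055,0,0,0,0,0.3,-0.02,0.055,0,0,0,0,0.3,-0.02,0.055,0,0,0,0,0.3,-0.02,0.055,0,0,0,0,0.3,-0.02,0.055,0,0,0,0,0.3,-0.02,0.055,0,0,0,0,0.3]'; python3 -c "
from h import *
to([.4061,-.3613,.12],1.479-np.pi/2)
c=cam('top')
for o in blobs(c,(231,140,300,235)): print('jig',o)
for o in blobs(c,(394,215,472,285),amin=300): print('bl',o)
cv2.imwrite('pics/t8.png',cv2.resize(c['frame'][100:300,200:300],None,fx=3,fy=3))"
```

```text
time: 23.38
ee_pos: [0.6198, 0.0976, 0.0313]
ee_rot: [1.0, -0.001, -0.0, 0.004]
ft_force: [-7.5, -10.5, 22.5]
finger_gap: 0.0259
time: 24.88
ee_pos: [0.4859, -0.2843, 0.1384]
ee_rot: [1.0, 0.0, 0.0, -0.0]
ft_force: [1.0, -0.2, 0.3]
finger_gap: 0.0556
t 24.88 ee [ 0.4859 -0.2843  0.1384] yaw 0.001 j7 0.34 gap 0.0556 F [ 1.  -0.2  0.3] | shift [-0.0799  0.0769  0.0183] turn z 0.09257539446204777
jig (array([0.6125, 0.0436]), 'dir', np.float64(0.84), 'size', np.float64(0.226), np.float64(0.171))
jig (array([0.7202, 0.025 ]), 'dir', np.float64(1.571), 'size', np.float64(0.064), np.float64(0.051))
```

View pics/t8.png

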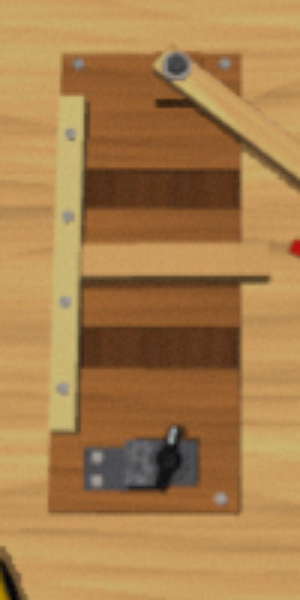

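Blank 1 lies in groove 2 with its end against the fence, parallel to the groove. Next is the second blank.

```bash
python3 -m jog '[-0.04,0.038,0,0,0,0,0.3,-0.04,0.039,0,0,0,0,0.3,0,0,0.02,0,0,0.0925,0.3,0,0,0.02,0,0,0,0.3,0,0,0,0,0,0,0.3]'; python3 -c "
from h import *
to([.4061,-.3613,.031],1.479-np.pi/2)
c=cam('side'); f=c['frame'].copy()
a=1.479; u=np.array([np.cos(a),np.sin(a)]); v=np.array([-u[1],u[0]]); m=np.array([.4061,-.3613])
q=px(c,[np.r_[m+u*.08*i+v*.014*j,.04] for i,j in((1,1),(1,-1),(-1,-1),(-1,1))])
F=cv2.resize(f[230:420,200:460],None,fx=3,fy=3); cv2.polylines(F,[((q-[200,230])*3).astype(np.int32)],1,(0,255,0),1)
cv2.imwrite('pics/s9.png',F)"
```

```text
time: 25.55
ee_pos: [0.4058, -0.3587, 0.0969]
ee_rot: [0.999, -0.046, -0.001, -0.001]
ft_force: [-0.3, 0.1, 0.1]
finger_gap: 0.0556
t 25.55 ee [ 0.4058 -0.3587  0.0969] yaw -0.092 j7 0.45 gap 0.0556 F [-0.3  0.1  0.1] | shift [0.0007 0.0027 0.0658] turn z 9.517757366594992e-05
```

View pics/s9.png

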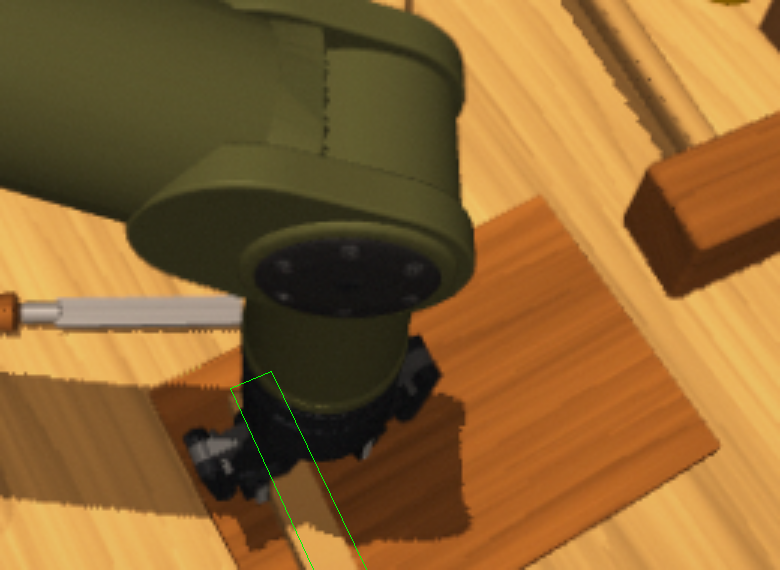

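The second blank is where expected, within about 3 mm of the projected outline and between the fingers.

```bash
python3 -m jog '[0.001,0.003,0.04,0,0,0,0.3, 0,0,0.026,0,0,0,0.3,0,0,0,0,0,0,0.3, 0,0,0,0,0,0,-1,0,0,0,0,0,0,-1,0,0,0,0,0,0,-1,0,0,0,0,0,0,-1,0,0,0,0,0,0,-1,0,0,-0.03,0,0,0,-1,0,0,-0.05,0,0,0,-1,0,0,-0.02,0,0,0,-1,0,0,0,0,0,-0.092,-1]' 70; python3 -c "
from h import *
to([.5497,.082,.13],0)"
```

```text
time: 27.1
ee_pos: [0.4087, -0.3645, 0.1358]
ee_rot: [1.0, 0.001, 0.002, 0.002]
ft_force: [-1.4, 0.1, -1.8]
finger_gap: 0.0252
t 27.1 ee [ 0.4087 -0.3645  0.1358] yaw 0.002 j7 0.57 gap 0.0252 F [-1.4  0.1 -1.8] | shift [ 0.1418 -0.4463  0.0041] turn z 0.0018437574770706622
```

```bash
python3 -m jog '[0.0157,-0.0494,0,0,0,0,-1,0.0157,-0.0494,0,0,0,0,-1,0.0157,-0.0494,0,0,0,0,-1,0.0157,-0.0494,0,0,0,0,-1,0.0157,-0.0494,0,0,0,0,-1,0.0157,-0.0494,0,0,0,0,-1,0.0157,-0.0494,0,0,0,0,-1,0.0157,-0.0494,0,0,0,0,-1,0.0157,-0.0494,0,0,0,0,-1,0,0,0.03,0,0,0,-1,0,0,0.03,0,0,0,-1,0,0,0,0,0,0,-1]'; python3 -c "
from h import *
to([.5497,.080,.034],0)
c=cam('side')
cv2.imwrite('pics/s10.png',cv2.resize(c['frame'][100:270,130:390],None,fx=3,fy=3))"
```

```text
time: 28.6
ee_pos: [0.5471, 0.081, 0.071]
ee_rot: [1.0, -0.0, -0.002, 0.0]
ft_force: [-0.5, -0.6, -0.3]
finger_gap: 0.0248
t 28.6 ee [0.5471 0.081  0.071 ] yaw -0.0 j7 -0.46 gap 0.0248 F [-0.5 -0.6 -0.3] | shift [0.0028 0.001  0.037 ] turn z -0.00013031100710159116
```

View pics/s10.png

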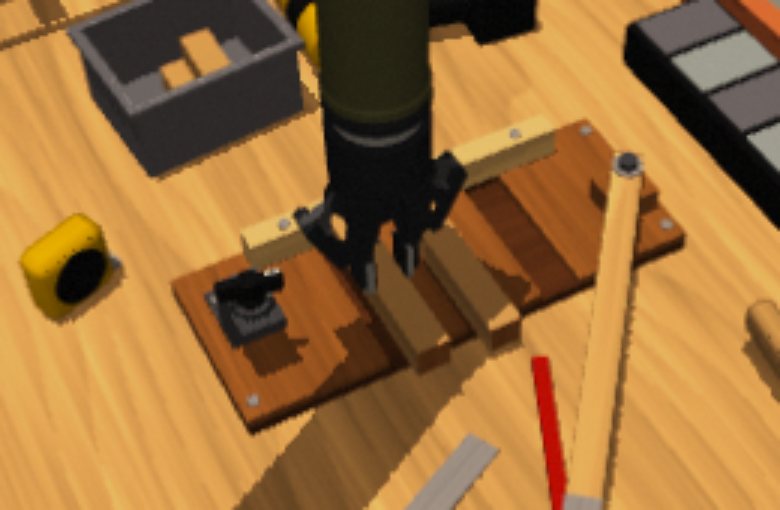

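The second blank is over groove 1, with the first seated beside it.

```bash
python3 -m jog '[0.002,0,0.015,0,0,0,-1,0,0,0.015,0,0,0,-1,0,0,0.008,0,0,0,-1,0,0,0,0,0,0,-1]'; python3 -m jog '[0,0,0.003,0,0,0,-1,0,0,0,0,0,0,-1]'
```

```text
time: 29.15
ee_pos: [0.5503, 0.0815, 0.0345]
ee_rot: [1.0, -0.0, -0.0, 0.0]
ft_force: [-2.7, 0.4, 7.1]
finger_gap: 0.025
time: 29.4
ee_pos: [0.5506, 0.0815, 0.0342]
ee_rot: [1.0, -0.0, -0.001, 0.001]
ft_force: [-9.1, -0.8, 25.6]
finger_gap: 0.0252
```

```bash
python3 -m jog '[0,0,-0.004,0,0,0,-1,-0.002,0,0,0,0,0,-1,0,0,0,0,0,0,-1]'; python3 -m jog '[0,-0.005,0,0,0,0,-1,0,0,0,0,0,0,-1]'; python3 -m jog '[0,-0.005,0,0,0,0,-1,0,0,0,0,0,0,-1]'
python3 - <<'E'
from h import *
to([.5497,.097,.034],0)
c=cam('side'); F=cv2.resize(c['frame'][160:260,190:320],None,fx=6,fy=6,interpolation=cv2.INTER_CUBIC); cv2.imwrite('pics/s11.png',F)
E
```

```text
time: 29.78
ee_pos: [0.5486, 0.081, 0.0349]
ee_rot: [1.0, -0.0, -0.0, 0.0]
ft_force: [-0.1, 0.2, -1.3]
finger_gap: 0.0254
time: 30.02
ee_pos: [0.5487, 0.0871, 0.0353]
ee_rot: [1.0, 0.0, 0.0, -0.0]
ft_force: [-0.5, 0.1, -0.3]
finger_gap: 0.025
time: 30.28
ee_pos: [0.5487, 0.0921, 0.0355]
ee_rot: [1.0, 0.0, 0.0, -0.0]
ft_force: [0.2, 0.1, -1.1]
finger_gap: 0.0253
t 30.27 ee [0.5487 0.0921 0.0355] yaw 0.0 j7 -0.51 gap 0.0253 F [ 0.2  0.1 -1.1] | shift [ 0.001  -0.0049  0.0015] turn z 0.00046841817082232673
```

View pics/s11.png

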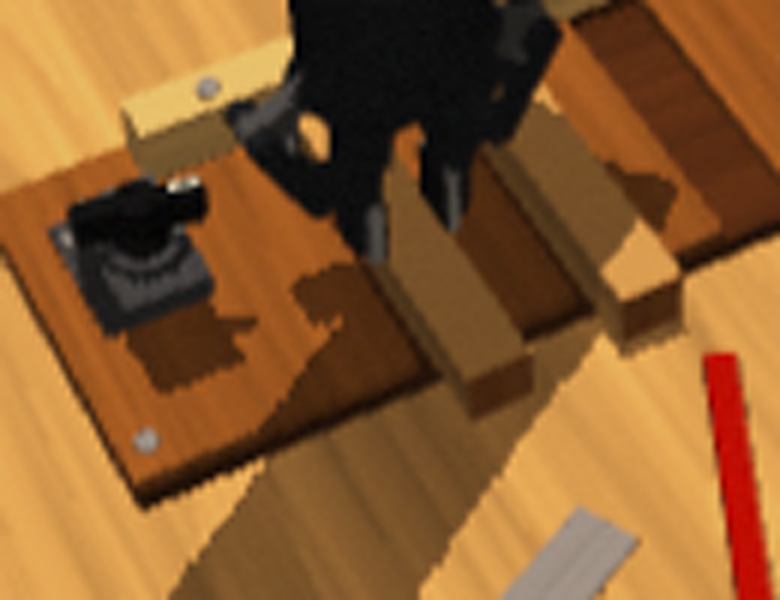

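The blank is down in groove 1. I'll keep pushing it toward the fence.

```bash
python3 -m jog '[0,-0.005,0,0,0,0,-1,0,0,0,0,0,0,-1]'; python3 -m jog '[0,-0.004,0,0,0,0,-1,0,0,0,0,0,0,-1]';  python3 -m jog '[0,-0.004,0,0,0,0,-1,0,0,0,0,0,0,-1]'
```

```text
time: 30.58
ee_pos: [0.5487, 0.097, 0.0355]
ee_rot: [1.0, 0.0, 0.0, -0.0]
ft_force: [-0.2, 0.1, -0.7]
finger_gap: 0.0252
time: 30.82
ee_pos: [0.5487, 0.0982, 0.0353]
ee_rot: [1.0, -0.001, -0.0, 0.002]
ft_force: [0.7, -5.1, 0.6]
finger_gap: 0.0252
time: 31.08
ee_pos: [0.5487, 0.0982, 0.0351]
ee_rot: [1.0, -0.002, -0.001, 0.004]
ft_force: [-1.3, -13.2, 2.5]
finger_gap: 0.0251
```

```bash
python3 -m jog '[0,0.001,0.004,0,0,0,-1,0,0,0,0,0,0,-1]'; python3 -m jog '[0,0,0,0,0,0,0.3,0,0,0,0,0,0,0.3,0,0,0,0,0,0,0.3,0,0,-0.05,0,0,0,0.3,0,0,-0.06,0,0,0,0.3,-0.02,0.055,0,0,0,0,0.3,-0.02,0.055,0,0,0,0,0.3,-0.02,0.055,0,0,0,0,0,-0.02,0.055,0,0,0,0,-1,0,0.055,0,0,0,0,-1,0,0.055,0,0,0,0,-1,0,0,0,0,0,0,-1]'
python3 - <<'E'
from h import *
c=cam('top')
a=w(c,[(258,121)],.064)[0]; b=w(c,[(372,212)],.064)[0]
P=np.array([.786,.0975]); d=b[:2]-P; print('tip',b,'len',np.hypot(*d),'angle',np.arctan2(-d[1],-d[0]))
for th in (.85,.9,.95):
    u=np.array([-np.cos(th),-np.sin(th)]); print(th,(P+.25*u).round(4))
to([.5,-.25,.2],0)
cv2.imwrite('pics/t12.png',cv2.resize(c['frame'][100:300,190:420],None,fx=3.4,fy=3))
E
```

```text
time: 31.32
ee_pos: [0.5492, 0.0983, 0.0342]
ee_rot: [1.0, -0.002, -0.001, 0.005]
ft_force: [-8.1, -12.5, 24.5]
finger_gap: 0.0253
time: 32.83
ee_pos: [0.4675, -0.2315, 0.1409]
ee_rot: [1.0, -0.004, -0.0, 0.0]
ft_force: [-0.7, 1.3, -0.9]
finger_gap: 0.0001
tip [ 0.55030182 -0.18512443  0.064     ] len 0.36800842427340286 angle 0.8756868581781738
0.85 [ 0.621  -0.0903]
0.9 [ 0.6306 -0.0983]
0.95 [ 0.6406 -0.1059]
t 32.88 ee [ 0.4681 -0.2281  0.1409] yaw -0.004 j7 0.29 gap -0.0003 F [ 0.1 -0.  -0.1] | shift [ 0.0319  0.0217 -0.0591] turn z -0.004250434949687687
```

View pics/t12.png

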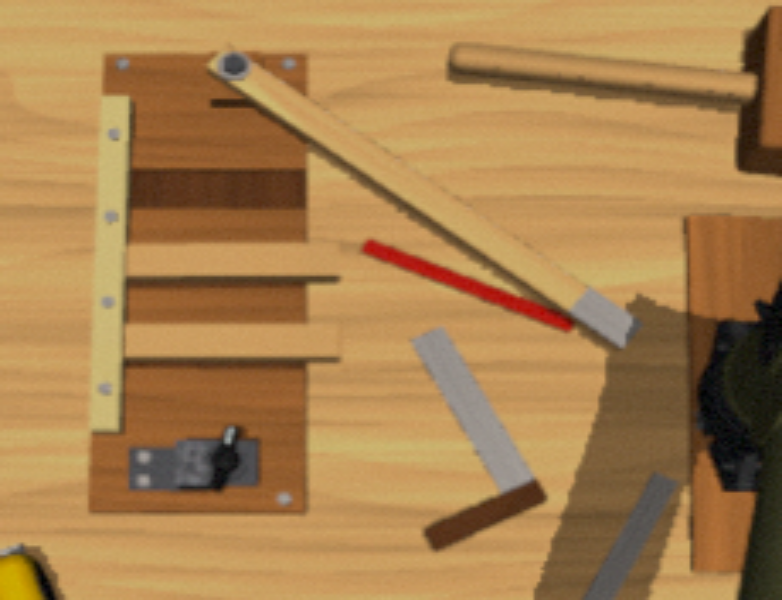

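Both blanks are seated against the fence and groove 3 is empty. The bar is still open at about 0.88 rad.

```bash
python3 -m jog '[0.047,-0.027,0,0,0,0,-1,0.047,-0.027,0,0,0,0,-1,0.047,-0.027,0,0,0,0,-1,0.047,-0.027,0,0,0,0,-1,0,0,0,0,0,-0.176,-1,0,0,0,0,0,-0.175,-1,0,0,0,0,0,-0.175,-1,0,0,0,0,0,-0.175,-1,0,0,0,0,0,-0.175,-1,0,0,0,0,0,0,-1]'; python3 -c "
from h import *
to([.656,-.1195,.048],.876)"
```

```text
time: 34.12
ee_pos: [0.6566, -0.1164, 0.1414]
ee_rot: [0.906, 0.424, 0.0, -0.001]
ft_force: [0.7, -0.7, 0.4]
finger_gap: 0.0001
t 34.12 ee [ 0.6566 -0.1164  0.1414] yaw 0.876 j7 0.7 gap 0.0001 F [ 0.7 -0.7  0.4] | shift [-0.0029  0.0016  0.0934] turn z 0.0004129788589390948
```

```bash
python3 -m jog '[-0.003,0.004,0.03,0,0,0,-1,0,0,0.03,0,0,0,-1,0,0,0.02,0,0,0,-1,0,0,0.012,0,0,0,-1,0,0,0,0,0,0,-1]'; python3 -m jog '[0,-0.01,0,0,0,0,-1,0,-0.01,0,0,0,0,-1,0,0,0,0,0,0,-1]'; python3 -m jog '[0.0008,-0.02,0,0,0,0.08,-1,0.0008,-0.02,0,0,0,0.08,-1,0.0008,-0.02,0,0,0,0.08,-1,0,0,0,0,0,0,-1]'; python3 -c "
from h import *
to([.54,.0735,.048],0)"
```

```text
time: 34.75
ee_pos: [0.6575, -0.1232, 0.049]
ee_rot: [0.906, 0.424, -0.0, -0.0]
ft_force: [0.5, -0.6, 0.1]
finger_gap: -0.0001
time: 35.12
ee_pos: [0.6421, -0.11, 0.0503]
ee_rot: [0.905, 0.424, 0.0, 0.0]
ft_force: [0.3, -0.4, -0.2]
finger_gap: 0.0001
time: 35.62
ee_pos: [0.6009, -0.0661, 0.05]
ee_rot: [0.949, 0.314, -0.0, 0.0]
ft_force: [0.5, 0.2, -0.9]
finger_gap: 0.0
t 35.62 ee [ 0.6009 -0.0661  0.05  ] yaw 0.638 j7 0.37 gap 0.0 F [ 0.5  0.2 -0.9] | shift [ 0.0343 -0.1484  0.0019] turn z 0.6383435988339948
```

```bash
cat > bar.py <<'E'
from h import *
c=cam('side')
for n in('side','top'):
    c=cam(n); P=np.array([.786,.0975])
    print(n,[([round(x) for x in d['extent']],round(d['p'],2)) for d in r.search_frame(n,'bar')])
    for th in (.876,.63,.3,0): # expected tip corners
        u=np.array([-np.cos(th),-np.sin(th)]); print(th,px(c,[np.r_[P+.375*u,.064],np.r_[P,.064]]).round().tolist())
E
python3 bar.py
```

```text
side [([309, 220, 73, 124], 0.87)]
0.876 [[319.0, 284.0], [340.0, 154.0]]
0.63 [[276.0, 272.0], [340.0, 154.0]]
0.3 [[229.0, 244.0], [340.0, 154.0]]
0 [[202.0, 211.0], [340.0, 154.0]]
top [([305, 186, 89, 122], 0.56)]
0.876 [[374.0, 214.0], [259.0, 122.0]]
0.63 [[348.0, 239.0], [259.0, 122.0]]
0.3 [[303.0, 262.0], [259.0, 122.0]]
0 [[257.0, 269.0], [259.0, 122.0]]
```

The bar follows: its box now matches about 0.63 rad.

```bash
python3 -m jog '[0.0008,-0.02,0,0,0,0.08,-1,0.0008,-0.02,0,0,0,0.08,-1,0.0008,-0.02,0,0,0,0.08,-1,0.0008,-0.02,0,0,0,0.08,-1,0.0008,-0.02,0,0,0,0.08,-1,0.0008,-0.02,0,0,0,0.08,-1,0,0,0,0,0,0,-1]'; python3 -c "
from h import *
to([.536,.0735,.05],0)"
```

```text
time: 36.75
ee_pos: [0.5554, 0.0439, 0.0495]
ee_rot: [0.997, 0.079, -0.0, -0.0]
ft_force: [-0.2, -0.7, 0.6]
finger_gap: 0.0001
t 36.75 ee [0.5554 0.0439 0.0495] yaw 0.159 j7 -0.25 gap 0.0001 F [-0.2 -0.7  0.6] | shift [-0.0144 -0.0323 -0.0005] turn z 0.1590960800245822
```

```bash
python3 -m jog '[-0.003,-0.01,0,0,0,0.053,-1,-0.003,-0.009,0,0,0,0.053,-1,-0.002,-0.006,0,0,0,0.053,-1,0,0,0,0,0,0,-1]';  python3 -m jog '[0,-0.003,0,0,0,0,-1,0,0,0,0,0,0,-1]';  python3 -m jog '[0,-0.003,0,0,0,0,-1,0,0,0,0,0,0,-1]'; python3 -m jog '[0,-0.003,0,0,0,0,-1,0,0,0,0,0,0,-1]'
```

```text
time: 37.25
ee_pos: [0.5455, 0.0659, 0.0496]
ee_rot: [1.0, -0.001, 0.0, -0.0]
ft_force: [-0.3, -0.4, -0.4]
finger_gap: -0.0001
time: 37.5
ee_pos: [0.5452, 0.069, 0.0495]
ee_rot: [1.0, -0.002, 0.0, 0.0]
ft_force: [0.8, -1.4, 0.2]
finger_gap: -0.0002
time: 37.75
ee_pos: [0.5449, 0.0729, 0.0495]
ee_rot: [1.0, -0.001, 0.0, -0.0]
ft_force: [0.6, -0.9, -0.7]
finger_gap: 0.0
time: 38.0
ee_pos: [0.5448, 0.0745, 0.0494]
ee_rot: [1.0, -0.002, -0.0, 0.001]
ft_force: [0.3, -3.8, 0.7]
finger_gap: -0.0003
```

```bash
python3 -m jog '[0,-0.003,0,0,0,0,-1,0,0,0,0,0,0,-1]';  python3 -m jog '[0,-0.003,0,0,0,0,-1,0,0,0,0,0,0,-1]'; python3 bar.py | grep -v ^0.[368]
```

```text
time: 38.25
ee_pos: [0.5448, 0.0745, 0.0494]
ee_rot: [1.0, -0.003, -0.001, 0.003]
ft_force: [-1.3, -10.3, 4.3]
finger_gap: -0.0001
time: 38.5
ee_pos: [0.5448, 0.0745, 0.0495]
ee_rot: [1.0, -0.004, -0.001, 0.005]
ft_force: [-2.1, -15.7, 7.3]
finger_gap: -0.0002
side [([275, 187, 147, 64], 0.91)]
0 [[202.0, 211.0], [340.0, 154.0]]
top [([259, 196, 13, 153], 0.71)]
0 [[257.0, 269.0], [259.0, 122.0]]
```

The bar is at its stop: the force rose to 16 N with no further motion, and the detection box is along the closed line. Now the wing.

```bash
python3 -m jog '[0,0.02,0,0,0,0,-1,0,0.02,0,0,0,0,-1,0,0,-0.05,0,0,0,-1,0,0,-0.06,0,0,0,-1,-0.05,0,0,0,0,0,0,-0.05,-0.055,0,0,0,0,0,0,0,0,0,0,0,0]' 50; python3 -m jog '[0,0,0,0,0,-0.174,0,0,0,0,0,0,-0.174,0,0,0,0,0,0,-0.174,0,0,0,0,0,0,-0.174,0,0,0,0,0,0,-0.174,0,0,0,0,0,0,-0.174,0,0,0,0,0,0,-0.174,0,0,0,0,0,0,-0.174,0,0,0,0,0,0,0,0]'
python3 - <<'E'
from h import *
to([.446,.097,.097],1.393)
c=cam('side')
print(px(c,[.446,.097,.113]), [d for d in r.search_frame('side','wing_grip')])
F=cv2.resize(c['frame'][135:245,160:300],None,fx=5.4,fy=5.4,interpolation=cv2.INTER_CUBIC); cv2.imwrite('pics/s15.png',F)
print(r.get_state()['joint_positions'].round(2))
E
```

```text
time: 39.62
ee_pos: [0.45, 0.0924, 0.1593]
ee_rot: [1.0, 0.002, 0.0, 0.001]
ft_force: [0.3, 0.1, 0.7]
finger_gap: 0.0424
time: 40.75
ee_pos: [0.453, 0.0887, 0.1593]
ee_rot: [0.769, 0.639, 0.0, -0.001]
ft_force: [-0.4, 0.0, 0.3]
finger_gap: 0.043
t 40.75 ee [0.453  0.0887 0.1593] yaw 1.387 j7 1.15 gap 0.043 F [-0.4  0.   0.3] | shift [ 0.0068 -0.0084  0.0623] turn z -0.005707267358781909
[[213.64287109 191.69775468]] [{'extent': [214.4, 196.4, 25.5, 13.2], 'p': 0.77}]
[ 0.74  0.   -0.97  1.97  0.    1.17  1.15]
```

View pics/s15.png

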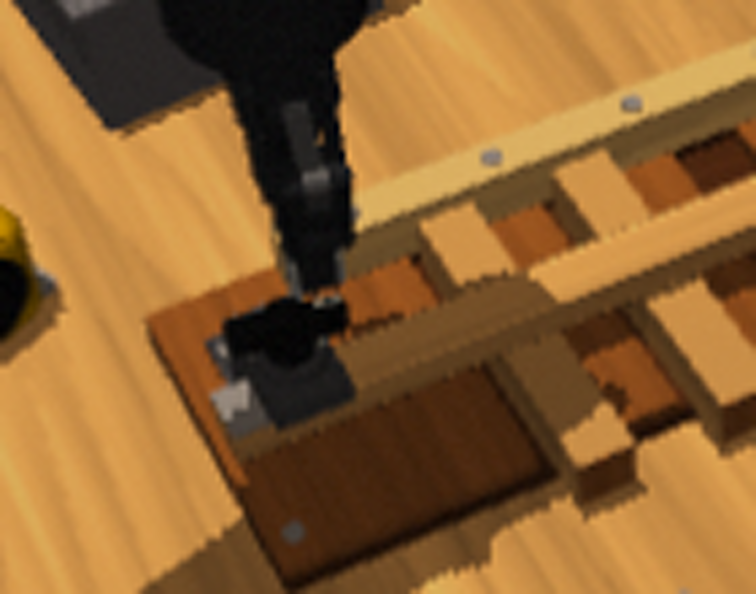

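The bar is closed under the bracket arm, with the wing blade at crop (287,328), where it was projected.

```bash
python3 -m jog '[0.007,-0.0085,0.02,0,0,0,0,0,0,0.02,0,0,0,0,0,0,0.02,0,0,0,0,0,0,0,0,0,0,0]' 60; python3 -c "
from h import *
to([.446,.097,.098],1.393); print(r.get_state()['ft_torque'].round(3))"
```

```text
time: 41.35
ee_pos: [0.4445, 0.0967, 0.0983]
ee_rot: [0.769, 0.639, -0.001, -0.001]
ft_force: [0.2, -0.5, 0.1]
finger_gap: 0.0427
t 41.35 ee [0.4445 0.0967 0.0983] yaw 1.387 j7 1.05 gap 0.0427 F [ 0.2 -0.5  0.1] | shift [0.0006 0.0014 0.0003] turn z -0.005759651498524754
[ 0.052  0.023 -0.015]
```

```bash
python3 -m jog '[0,0.001,0,0,0,0,-1,0,0,0,0,0,0,-1,0,0,0,0,0,0,-1,0,0,0,0,0,0,-1,0,0,0,0,0,0,-1,0,0,0,0,0,0,-1]' 60; python3 -c "
from h import *
to([.446,.097,.098],1.393); print(r.get_state()['ft_torque'].round(3))"
```

```text
time: 42.1
ee_pos: [0.4479, 0.0977, 0.1006]
ee_rot: [0.768, 0.64, 0.001, 0.0]
ft_force: [0.6, 4.9, 6.1]
finger_gap: 0.0084
t 42.1 ee [0.4479 0.0977 0.1006] yaw 1.389 j7 1.05 gap 0.0084 F [0.6 4.9 6.1] | shift [-0.001  -0.0017  0.0026] turn z -0.00405930959182399
[ 1.004 -0.081 -0.031]
```

```bash
cat > m.py <<'E'
from h import *
to([.446,.097,.098],0); print('torque',r.get_state()['ft_torque'].round(3), 'tau7',r.get_state()['tau'][6].round(3))
E
python3 -m jog '[0.002,0,0,0,0,0.1,-1,0,0,0,0,0,0.1,-1,0,0,0,0,0,0.1,-1,0,0,0,0,0,0,-1]'; python3 m.py; python3 -m jog '[0,0,0,0,0,0.1,-1,0,0,0,0,0,0.1,-1,0,0,0,0,0,0.1,-1,0,0,0,0,0,0.1,-1,0,0,0,0,0,0.1,-1,0,0,0,0,0,0.1,-1,0,0,0,0,0,0,-1]'; python3 m.py
```

```text
time: 42.6
ee_pos: [0.4475, 0.0966, 0.1005]
ee_rot: [0.856, 0.517, -0.001, 0.001]
ft_force: [-2.8, -2.0, 11.6]
finger_gap: 0.0078
t 42.6 ee [0.4475 0.0966 0.1005] yaw 1.087 j7 0.75 gap 0.0078 F [-2.8 -2.  11.6] | shift [-0.0003 -0.0015  0.0025] turn z 1.0866641665273888
torque [-0.356  0.623 -0.065] tau7 -0.208
time: 43.48
ee_pos: [0.4457, 0.0948, 0.1004]
ee_rot: [0.971, 0.241, -0.003, 0.003]
ft_force: [-7.4, -6.0, 18.4]
finger_gap: 0.0084
t 43.48 ee [0.4457 0.0948 0.1004] yaw 0.486 j7 0.16 gap 0.0084 F [-7.4 -6.  18.4] | shift [ 0.0013 -0.0018  0.0024] turn z 0.4860067938145458
torque [-1.228  1.87  -0.026] tau7 -0.242
```

```bash
python3 -m jog '[-0.0025,0.001,-0.002,0,0,0.05,-1,0,0,0,0,0,0.1,-1,0,0,0,0,0,0.1,-1,0,0,0,0,0,0,-1]'; python3 m.py; python3 -m jog '[0,0,0,0,0,0.1,-1,0,0,0,0,0,0.1,-1,0,0,0,0,0,0.1,-1,0,0,0,0,0,0.1,-1,0,0,0,0,0,0,-1]'; python3 m.py
```

```text
time: 43.98
ee_pos: [0.4444, 0.0944, 0.1007]
ee_rot: [0.993, 0.119, -0.001, 0.001]
ft_force: [-0.4, -4.2, -1.8]
finger_gap: 0.0082
t 43.98 ee [0.4444 0.0944 0.1007] yaw 0.238 j7 -0.08 gap 0.0082 F [-0.4 -4.2 -1.8] | shift [ 0.0022 -0.0021  0.0027] turn z 0.23804297028432697
torque [-0.784  0.205 -0.012] tau7 -0.296
time: 44.6
ee_pos: [0.4427, 0.0944, 0.1006]
ee_rot: [0.997, -0.081, -0.003, 0.002]
ft_force: [-6.3, -4.5, 3.9]
finger_gap: 0.0081
t 44.6 ee [0.4427 0.0944 0.1006] yaw -0.161 j7 -0.48 gap 0.0081 F [-6.3 -4.5  3.9] | shift [ 0.0029 -0.0031  0.0026] turn z -0.16128007009808565
torque [-0.944  1.338  0.019] tau7 -0.221
```

```bash
python3 -m jog '[-0.002,0.002,0,0,0,0.1,-1,0,0,0,0,0,0.1,-1,0,0,0,0,0,0.1,-1,0,0,0,0,0,0.1,-1,0,0,0,0,0,0,-1]'; python3 m.py; python3 -m jog '[-0.001,0,0,0,0,0.1,-1,0,0,0,0,0,0.1,-1,0,0,0,0,0,0,-1]'; python3 m.py
```

```text
time: 45.22
ee_pos: [0.441, 0.095, 0.1007]
ee_rot: [0.961, -0.276, -0.002, 0.001]
ft_force: [-5.9, 0.6, 0.2]
finger_gap: 0.0077
t 45.23 ee [0.441  0.095  0.1007] yaw -0.559 j7 -0.86 gap 0.0077 F [-5.9  0.6  0.2] | shift [ 0.0032 -0.0044  0.0027] turn z -0.5588990447827697
torque [ 0.242  1.29  -0.047] tau7 -0.282
time: 45.6
ee_pos: [0.4402, 0.0955, 0.1007]
ee_rot: [0.929, -0.37, -0.002, 0.001]
ft_force: [-5.1, 1.5, -0.2]
finger_gap: 0.0082
t 45.6 ee [0.4402 0.0955 0.1007] yaw -0.759 j7 -1.06 gap 0.0082 F [-5.1  1.5 -0.2] | shift [ 0.0032 -0.005   0.0027] turn z -0.7587760437955855
torque [ 0.276  1.139 -0.021] tau7 -0.218
```

```bash
python3 -m jog '[-0.002,0.001,0,0,0,0.05,-1,0,0,0,0,0,0.05,-1]'; python3 m.py;  for i in 1; do :; done; python3 -m jog '[0,0,0,0,0,0.04,-1]'; python3 m.py; python3 -m jog '[0,0,0,0,0,0.04,-1]'; python3 m.py
```

```text
time: 45.85
ee_pos: [0.4398, 0.0959, 0.1008]
ee_rot: [0.909, -0.417, 0.0, -0.0]
ft_force: [-0.2, 1.3, -5.9]
finger_gap: 0.0082
t 45.85 ee [0.4398 0.0959 0.1008] yaw -0.859 j7 -1.16 gap 0.0082 F [-0.2  1.3 -5.9] | shift [ 0.0032 -0.0054  0.0028] turn z -0.859205596837628
torque [0.245 0.045 0.278] tau7 0.148
time: 45.98
ee_pos: [0.4397, 0.096, 0.1007]
ee_rot: [0.901, -0.434, -0.0, -0.0]
ft_force: [0.3, 0.5, -5.7]
finger_gap: 0.0081
t 45.98 ee [0.4397 0.096  0.1007] yaw -0.899 j7 -1.2 gap 0.0081 F [ 0.3  0.5 -5.7] | shift [ 0.0031 -0.0055  0.0027] turn z -0.8988019150603779
torque [0.274 0.123 0.269] tau7 0.052
time: 46.1
ee_pos: [0.4396, 0.0961, 0.1007]
ee_rot: [0.892, -0.452, -0.0, -0.0]
ft_force: [-1.0, 1.9, -3.9]
finger_gap: 0.0079
t 46.1 ee [0.4396 0.0961 0.1007] yaw -0.939 j7 -1.24 gap 0.0079 F [-1.   1.9 -3.9] | shift [ 0.0031 -0.0057  0.0027] turn z -0.938611045651291
torque [0.32  0.217 0.248] tau7 0.075
```

```bash
python3 -m jog '[0,0,0,0,0,0,-1,0,0,0,0,0,0,-1]'; python3 m.py
```

```text
time: 46.35
ee_pos: [0.4396, 0.0961, 0.1008]
ee_rot: [0.892, -0.453, -0.0, -0.0]
ft_force: [0.6, 1.7, -9.5]
finger_gap: 0.0082
t 46.35 ee [0.4396 0.0961 0.1008] yaw -0.939 j7 -1.24 gap 0.0082 F [ 0.6  1.7 -9.5] | shift [ 0.0031 -0.0057  0.0028] turn z -0.9391997622444799
torque [0.468 0.05  0.192] tau7 -0.19
```

Torque stayed near 0.25–0.28 N·m while the wing kept turning, and still reads 0.19 at rest. The clutch has slipped, so I stop and release here.

```bash
python3 -m jog '[0,0,0,0,0,0,0,0,0,0,0,0,0,0.2,0,0,0,0,0,0,0.2,0,0,-0.03,0,0,0,0.2,0,0,-0.05,0,0,0,0.2,0,0,-0.05,0,0,0,0.2]'; python3 m.py
```

```text
time: 47.1
ee_pos: [0.44, 0.0958, 0.2332]
ee_rot: [0.891, -0.453, 0.0, 0.0]
ft_force: [1.6, 0.1, 0.4]
finger_gap: 0.0514
t 47.1 ee [0.44   0.0958 0.2332] yaw -0.941 j7 -1.12 gap 0.0514 F [1.6 0.1 0.4] | shift [ 0.0024 -0.0055  0.1352] turn z -0.9412394155672561
torque [ 0.02  -0.104  0.006] tau7 -0.245
```

```bash
python3 -m jog '[0.045,0.023,0,0,0,0,0.2,0.045,0.023,0,0,0,0,0.2,0.045,0.023,0,0,0,0,0.2,0.045,0.023,0,0,0,0,0.2,0.045,0.023,0,0,0,0,0.2,0.045,0.023,0,0,0,0,0.2,0,0,0,0,0,0,0.2]'; python3 bar.py | grep -v ^0.[368]
python3 - <<'E'
from h import *
c=cam('top'); f=c['frame']; d=cam('side')['frame']
o=np.zeros((600,800,3),np.uint8)
A=cv2.resize(f[105:290,95:390],None,fx=2,fy=2); B=cv2.resize(d[140:270,170:370],None,fx=2,fy=1.77); 
E1=cv2.resize(f[230:280,220:290],None,fx=4,fy=4,interpolation=cv2.INTER_CUBIC)
o[:370,:590]=A; o[370:370+B.shape[0],:400]=B; o[370:570,420:700]=E1
cv2.imwrite('pics/last.png',o)
E
```

```text
time: 47.98
ee_pos: [0.4868, -0.2088, 0.2311]
ee_rot: [0.89, -0.457, -0.0, 0.0]
ft_force: [-0.5, 0.9, -0.3]
finger_gap: 0.0513
side [([276, 189, 144, 64], 0.68)]
0 [[202.0, 211.0], [340.0, 154.0]]
top [([259, 199, 12, 145], 0.9)]
0 [[257.0, 269.0], [259.0, 122.0]]
```

View pics/last.png

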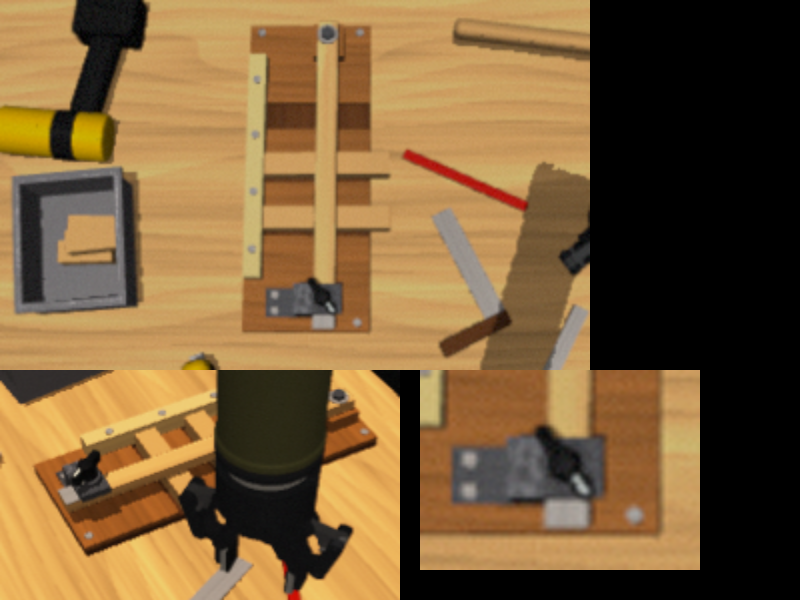

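The last picture shows everything in place:
- **Offcuts:** in the bin (crop 88,240). The third lies on top of the other two.
- **Blanks:** two in their grooves, ends on the fence.
- **Bar:** closed under the bracket (crop 325,160).
- **Wing:** turned about 2.35 rad.
- **Bystanders:** the ones in view (drill, square, pencil, mallet handle, chisel) have not moved.

```bash
python3 -c "
from plant import r
r.job_done(); print(r.get_state()['time'])"
```

```text
the job is handed in; nothing more can be done
the job is handed in; nothing more can be done
```

The jig is set up and I handed the job in at about 48 s.
- **Offcuts:** all three are in the scrap bin.
- **Blanks:** the two on the stock board are flat in grooves 1 and 2. I pushed each against the fence (9–13 N with no further motion) and pressed it onto the groove floor (22–25 N). Groove 3 is empty.
- **Bar:** it is closed against its stop. The force rose to 16 N with no motion, and both cameras place it on the closed line.
- **Wing screw:** I turned it clockwise until the torque rose from about 0 to 0.25–0.28 N·m. It stayed there while the wing turned another 0.08 rad, and I stopped.

**Checks that disagreed:** the turn came to 2.33 rad by the arm and about 2.38 rad in the picture, slightly under the nominal 2.4 rad. The torque jump began by about 2.25 rad. I took the steady torque (0.19 N·m still held at rest) as the sign that the clutch had slipped and did not turn further.

The last picture showed the drill, square, pencil, mallet handle and chisel unmoved. The tape was almost wholly out of that view, so I did not recheck it.

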